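# Hang the catch tray on the table mill and crank it

### The arm

A 6-joint arm with a two-finger parallel gripper is mounted at the origin on a cart in front of the work surface, level with it; the furniture and walls round the work are solid. World frame = base frame: x ahead of the robot, y to its left, z up, the work surface at z = 0. Lengths are in mm, angles in rad, forces in N, time in s.
With the tool pointing down it reaches from about 350 to 975 mm from the base axis. Payload 7.1 kg.
Tool frame: the origin (TCP) lies midway between the tips of the shut fingers; the grasp point (between the pads) lies 19 mm behind it (ctrl.tcp_to_grasp is the distance from the TCP to the grasp point, in mm); z points along the fingers, y is the line along which they close (so a half turn about z gives the same grasp; the last joint's range is limited). The gripper opens to 88 mm and grips with 3 to 60 N. Pads are 20 mm wide; open, the fingers measure 115 mm over their backs; the gripper's body (75 mm by 178 mm) begins 61 mm behind the grasp point.
Start: joints at [1.101, 0.423, 1.63, -0, 1.089, -0.019], TCP at [272.271, 562.559, 183.275] pointing down, gripper open.
Joint ranges: [-3, 3], [-0.9, 2.11], [0.09, 2.58], [-1.31, 4.45], [0.11, 2.69], [-2.54, 2.54]. Speed limits (rad/s): [2.39, 2.39, 3.01, 3.14, 3.14, 3.14].

### API

Orientations are given as a rotation vector (axis times angle).
In Python, from workcell import get_obs, cams, ticket, boxes_of, ctrl gives the robot as it stands.
- The arm moves only by the shell command python3 -m creep 'ROWS' [OPENING]. ROWS is JSON, one flat list of numbers, 4 for each row, row after row: the shift along the world's x, y, z in m, then the turn about the world's z in rad. In form: [tx, ty, tz, spin, tx, ty, tz, spin, ...]. A call has 1 to 10 rows; each row is the pose to reach, as a shift and turn from the pose commanded when the call began; what a row does not reach only later rows make up. A row lasts 1/12 s, in which the tool goes at most 41.7 mm and 7.16 degrees, less where a joint would pass 70% of its speed; a pose out of reach is approached as far as the arm can. A call with a gripper value outside its range is refused whole. OPENING is the opening, from 0 (shut) to 1 (fully open), set as the call begins (- or left out, the last holds). The fingers move at their own pace and stop on an object; the grip force is fixed at half the most. Time passes only in rows, so rows that repeat a pose let the fingers close. It gives the time, the measured TCP pose, the force, the opening and the grip force at its end, in the units of the state.
- get_obs(): the state, without advancing time (a new reading comes with each control period).
- cams.get_image(name): name is "scene" or "top"; returns (picture, depth): 480x640x3 uint8, red, green, blue; 480x640 float32, mm along the optical axis (not along the pixel's ray), 0 where there is no reading.
- cams.get_calibration(name): a dict with "mtx" (3x3 intrinsics, pixels), "R" (3x3) and "t" (3): a world point X has camera coordinates R X + t. Camera axes: x right, y down, z forward; pixel columns grow to the right and rows downward; lengths in mm; the calibration is good to about 2 mm. A picture is of the moment at which its call begins. get_calibration takes no time and is no camera call.
- ticket.close_job(): hands the job in; it is judged then, once.
Trained networks look in the newest picture that a camera, given by its name, has taken for a name from the list of things; names that differ only in an ending like _2 or _b are one class to them, and where a whole thing is asked for, a point or a joint stands for the part that bears it (a point fixed in the world has none). Each returns a list of dicts, best first, with "score" (0 to 1); they miss things now and then, are a little off and sometimes report something else, mostly with a low value. They report only what shows in the picture. A call takes as long as a camera call.
- boxes_of(camera, target): "centre" ([column, row] in pixels, amid what is visible of it).
The state is a dict: "t": time; "qpos": joint angles; "qvel": joint speeds; "joint_torque": joint torques, N m; "ee_pos": TCP position; "orientation": TCP orientation; "ft_force": force on the tool from outside, world axes, zero at the start; "moment": the same for the moment, N m; "width": finger opening in mm; "grasp_force": force on a finger pad.
Only numpy, scipy, OpenCV 4.12 (cv2) and the standard library are available. Lean on these libraries where they do the work, as an engineer would, in place of code of your own. Each camera call takes 0.05 s, during which the arm holds its last target. There are 200 camera calls.

### The job

Hang the mill's catch tray by its two wire loops on both hooks under the mill, handle to the front, and let go of it. Then take the mill's crank by its knob and turn it clockwise (seen from above) twice through its heavy point, at a calm even pace of two seconds a turn or slower, never letting it jump ahead past the heavy point or spring back, and leave the knob at the back of the mill, where it started. Leave the canisters, the mug and the tin standing where they are.

Things in the scene. Friction and masses are not known exactly. Their poses are not given: they have to be found in the camera images.
- mill: hand-cranked table mill, fixed to the worktop: wooden foot 150 x 196 mm, 14 mm high, open at the front between its runners; two upright cheeks (158 mm apart inside, 45 mm before to 73 mm behind the axis); round housing and crank on top. Origin on the vertical crank axis at worktop height; +x to the mill's back, -x out of its open front (to the left, roughly), +y left, z up
- outlet (a point): lower end of the mill's outlet, on the crank axis, 91 mm above the worktop; 5 mm above it lies a plate across the cheeks, 134 mm (x) x 186 mm (y), carrying the round steel housing, 104 mm wide, dome top 150 mm above the worktop. The tray hangs below the outlet, between the cheeks
- hook_left (a point): left hook, 5 mm round steel, 16 mm forward from the mill's back plate (front face at mill x = +67), then 15 mm up. Point: where the middle of a loop's wire rests behind the upturned tip: mill frame (+57, +42, +50) mm; tip's top 12.5 mm higher. The throat is 13 mm deep (front to back), the hung tray's weight pulls the wire forward against the tip. Axes as the mill
- hook_right (a point): right hook, the same at y = -42 mm of the mill
- crank (a joint): crank angle, rad; 0 = knob at the mill's back (its +x), starts -0.7 to 0.7, grows clockwise seen from above, 6.28 a turn. Turns with 2 N at the knob and stays put within 1.4 rad of the back; then a sprung cam makes it stiff (up to 8 N) until the knob is at the front (heavy point, 3.14), past which the spring drives it on. Let go there it springs back or jumps ahead
- knob (a point): middle of the crank's upright round wooden knob, 26 mm thick, 43 mm high (22 mm of it below this point), spinning freely on its pin; 70 mm from the crank axis, 188 mm above the worktop. The crank arm passes right under the knob
- tray_center (a point): centre of the loose steel catch tray, 17 mm above its underside: trough 84 mm (x) x 120 mm (y), 0.2 kg, walls 3 mm; front and side walls 35 mm high, back wall (+x) 47 mm. Axes: -x along the handle, z up. Starts flat on the worktop, right way up, back to the robot, handle pushed in between two canisters. Hung up: yaw of the mill, centre under its axis, underside 16 mm above the worktop
- tray_handle (a point): grasp point on the tray's wooden handle, 115 mm in front of the tray's centre, 26 mm above its underside; the handle runs along x from x = -44 to -152 mm, 18 mm wide, 16 mm high. Hung up, the handle droops by up to 0.1 rad
- tray_back_rim (a point): middle of the rolled rim, 8 mm thick, of the tray's back wall, 40 mm behind the tray's centre, 43 mm above its underside; it runs along y and is free for 50 mm between the loops
- loop_left (a point): middle of the wire of the tray's left loop: 6 mm thick, along y, 24 mm free length, at (+57, +42, +34) mm from the underside's centre. The hook's tip must come up through the 12 mm gap between wire and back wall: raise the tray 17 to 25 mm over its hung height, slide it in, lower it. Low down two rubber buffers (y = +-22) reach back to x = +64 mm
- loop_right (a point): the same of the tray's right loop, at y = -42 mm; belongs on the right hook
- canister_a_mid (a point): half-way up a grey metal canister, 97 mm wide, 130 mm high, loose, beside the tray's handle: bystander, to be left standing
- canister_b_mid (a point): half-way up the second such canister, on the handle's other side: bystander
- white_mug_mid (a point): half-way up a white mug, 79 mm wide, 89 mm high: bystander
- tin_mid (a point): half-way up a food tin, 75 mm wide, 58 mm high: bystander

How it is judged (in metres and radians):
On the way, in this order (a step that is already met when the one before it is completed fails the run):
1. the tray hangs by both loops on both hooks, let go of, before the crank has been turned (distance between loop_left and hook_left below 0.013 m and x of loop_left in the frame of hook_left above -0.003 m and z of loop_left in the frame of hook_left between -0.004 and 0.004 m and distance between loop_right and hook_right below 0.013 m and x of loop_right in the frame of hook_right above -0.003 m and z of loop_right in the frame of hook_right between -0.004 and 0.004 m and contact force between the fingers and tray below 0.3 N and value of joint crank below 1.3 rad), for 0.3 s.
2. the crank has gone once through its heavy point and to the back, the tray still hanging (distance between loop_left and hook_left below 0.013 m and x of loop_left in the frame of hook_left above -0.003 m and z of loop_left in the frame of hook_left between -0.004 and 0.004 m and distance between loop_right and hook_right below 0.013 m and x of loop_right in the frame of hook_right above -0.003 m and z of loop_right in the frame of hook_right between -0.004 and 0.004 m and value of joint crank above 5.4 rad).
At the end, for the whole second after the job is handed in: Both loop wires lie in their hooks (4 mm in height, at most 3 mm forward), tray at rest and released; the crank went clockwise twice through its heavy point and stands still, knob within 0.9 rad of the mill's back (joint 12.57 +- 0.9); bystanders within 40 mm of their places (distance between loop_left and hook_left below 0.013 m and x of loop_left in the frame of hook_left above -0.003 m and z of loop_left in the frame of hook_left between -0.004 and 0.004 m and distance between loop_right and hook_right below 0.013 m and x of loop_right in the frame of hook_right above -0.003 m and z of loop_right in the frame of hook_right between -0.004 and 0.004 m and value of joint crank between 11.666 and 13.466 rad and velocity of joint crank between -0.1 and 0.1 rad/s and linear speed of tray below 0.02 m/s); the robot touches nothing.
It fails at once if the crank, once it is being turned, jumps ahead: faster than 5 rad/s (velocity of joint crank above 5 rad/s and value of joint crank above 1 rad).
It fails at once if the crank springs back in its stiff part: turns backwards faster than 1.5 rad/s there (velocity of joint crank below -1.5 rad/s and (value of joint crank between 1.5 and 4.8 rad or value of joint crank between 7.8 and 11 rad)).
It fails at once if a canister, the mug or the tin is shifted by over 40 mm or tipped over (distance of any of canister_a_mid, canister_b_mid, white_mug_mid, tin_mid from where it was at the start of the episode above 0.04 m or angle between any of canister_a_mid, canister_b_mid, white_mug_mid, tin_mid's own z axis and vertical above 0.5 rad).
It also fails if it takes over 72 s, if anything falls off the work surface, if the arm or the gripper's body presses on something with over 40 N, if the wrist force passes 120 N, or if a joint passes its speed limit or range.

## Working session

There is one attempt and no reset: what is moved stays moved. The work goes in short steps, Python scripts to look and compute and a shell command to move; the robot and the scene stay as the last step left them, time stands still between calls to the robot, and variables do not carry over. Pictures are saved under pics/ and viewed, at most 10 in all, crops included, and the job is handed in when it is done.

```bash
ls; mkdir -p pics; cat > h.py <<'E'
import numpy as np, cv2
from workcell import get_obs, cams, ticket, boxes_of, ctrl
def grab(n):
    im,d=cams.get_image(n); c=cams.get_calibration(n)
    return im,d,np.array(c["mtx"]),np.array(c["R"]),np.array(c["t"]).ravel()
def cloud(d,K,R,t):
    v,u=np.mgrid[:480,:640]; z=d
    P=np.stack([(u-K[0,2])/K[0,0]*z,(v-K[1,2])/K[1,1]*z,z],-1)
    W=(P-t)@R; W[d<=0]=np.nan
    return W
E
python3 - <<'E'
from h import *
for n in("scene","top"):
    im,d,K,R,t=grab(n); cv2.imwrite(f"pics/{n}0.png",im[:,:,::-1]); np.savez(f"{n}0.npz",im=im,d=d)
    W=cloud(d,K,R,t); print(n,"cam at",(-R.T@t).round())
    for k in "mill tray_center tray_handle tray_back_rim loop_left loop_right hook_left knob crank canister_a_mid white_mug_mid tin_mid".split():
        for b in boxes_of(n,k)[:2]:
            c=np.round(b["centre"]).astype(int); print(k,round(b["score"],2),c,W[c[1],c[0]].round())
print(get_obs())
E
```

```text
pics
scene cam at [ -69. -496.  990.]
mill 0.89 [423 352] [ 391. -363.  111.]
tray_center 0.56 [283 242] [475. 155.   6.]
tray_handle 0.83 [282 239] [482. 167.   4.]
tray_handle 0.39 [303 201] [574. 161.  96.]
tray_back_rim 0.86 [284 237] [492. 168.   4.]
loop_left 0.56 [283 238] [486. 166.   5.]
loop_right 0.94 [283 239] [486. 166.   1.]
hook_left 0.8 [423 347] [ 392. -360.  129.]
knob 0.52 [286 240] [489. 157.   1.]
crank 0.85 [451 321] [ 464. -377.  162.]
canister_a_mid 0.69 [302 201] [572. 162.  98.]
white_mug_mid 0.72 [206 227] [331. 309.  83.]
white_mug_mid 0.58 [282 237] [488. 173.   3.]
tin_mid 0.98 [377 244] [613. -82.  55.]
top cam at [ 394.   15. 1270.]
mill 0.75 [440 266] [ 432. -324.  164.]
mill 0.61 [254 250] [471. 156.  -1.]
tray_center 0.63 [438 265] [ 435. -323.  149.]
tray_center 0.6 [254 252] [465. 155.   6.]
tray_handle 0.58 [259 250] [471. 142.   2.]
tray_back_rim 0.59 [257 247] [nan nan nan]
loop_left 0.68 [257 244] [488. 148.   4.]
loop_right 0.8 [255 248] [476. 154.   1.]
hook_left 0.67 [439 264] [ 438. -327.  147.]
knob 0.57 [474 252] [ 466. -391.  212.]
crank 0.67 [458 259] [ 451. -371.  160.]
canister_a_mid 0.56 [237 200] [592. 192. 116.]
white_mug_mid 0.75 [177 296] [341. 341.  87.]
tin_mid 0.95 [334 194] [627. -64.  56.]
{'t': 1.3, 'qpos': array([ 1.10100600e+00,  4.23126866e-01,  1.62989524e+00,  4.20829825e-05,
        1.08862242e+00, -1.89999970e-02]), 'qvel': array([ 0.00131755,  0.00029176,  0.00044068, -0.00021317,  0.00183364,
        0.001598  ]), 'joint_torque': array([ 3.94975796e-04, -5.44595969e+01, -2.74037451e+01,  6.44011237e-02,
        1.70299300e-02,  1.79247388e-05]), 'ee_pos': array([272.25220435, 562.55945312, 183.26014682]), 'orientation': array([-7.02138400e-01, -3.06207444e+00,  6.48985209e-05]), 'ft_force': array([-0.15260632,  0.10448885, -0.14643145]), 'moment': array([ 0.00270669,  0.0070111 , -0.02130853]), 'grasp_force': 0.0, 'width': 88.08136450493119}
```

```bash
python3 - <<'E'
import cv2
a=cv2.imread("pics/top0.png"); 
cv2.imwrite("pics/topc.png",cv2.resize(a[140:340,140:540],(800,400),interpolation=cv2.INTER_CUBIC))
a=cv2.imread("pics/scene0.png"); cv2.imwrite("pics/scenec.png",cv2.resize(a[140:440,160:560],(800,600),interpolation=cv2.INTER_CUBIC))
E
```

```text
(no output)
```

View pics/topc.png

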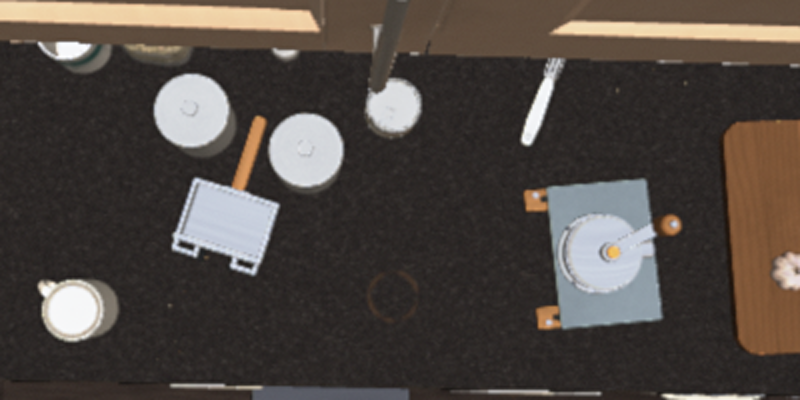

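View pics/scenec.png

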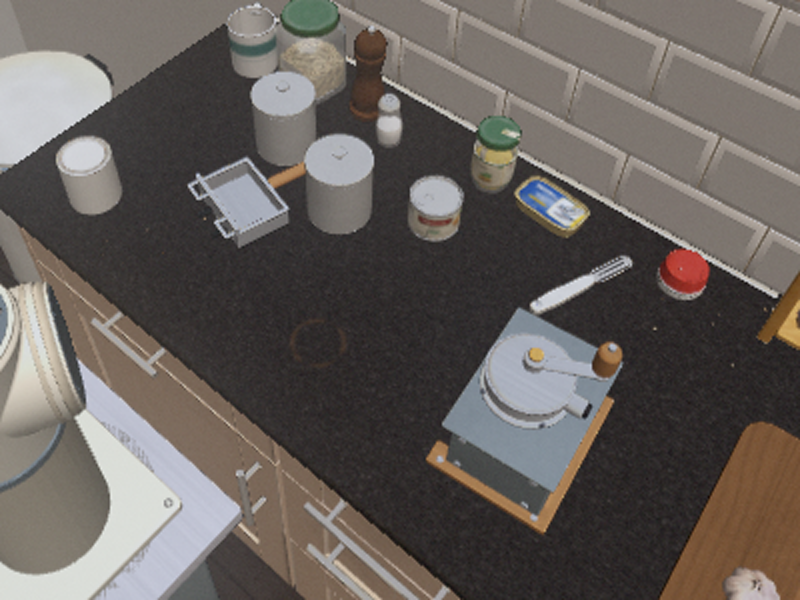

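The top crop shows the mill at about (442,267) in the full image, with its front toward world +y. The tray is at about (253,252), its handle pointing away between two canisters. The knob is at (474,252). Next I'll fit these positions precisely.

```bash
cat >> h.py <<'E'
def on_plane(uv,z,K,R,t):
    uv=np.atleast_2d(uv).astype(float)
    r=np.c_[(uv[:,0]-K[0,2])/K[0,0],(uv[:,1]-K[1,2])/K[1,1],np.ones(len(uv))]@R
    c=-R.T@t; return c+r*((z-c[2])/r[:,2])[:,None]
def proj(X,K,R,t):
    p=np.atleast_2d(X)@R.T+t; p=p@K.T; return p[:,:2]/p[:,2:]
def rect(P):
    (c,s,a)=cv2.minAreaRect(P[:,:2].astype(np.float32)); return np.round(c,1),np.round(s,1),round(a,2)
E
python3 - <<'E'
from h import *
n="top"
c=cams.get_calibration(n);K,R,t=np.array(c["mtx"]),np.array(c["R"]),np.array(c["t"]).ravel()
f=np.load("top0.npz");im,d=f["im"],f["d"];W=cloud(d,K,R,t)
x,y,z=W[...,0],W[...,1],W[...,2]
hsv=cv2.cvtColor(im,cv2.COLOR_RGB2HSV)
def reg(m):
    v,u=np.nonzero(m);return np.c_[u,v]
near=(abs(x-430)<160)&(abs(y+330)<150)
pl=near&(z>85)&(z<115); print("plate z",np.nanmedian(z[pl]),pl.sum()); print(rect(W[pl]))
m=(near&(z>50)).astype(np.uint8)
dm=near&(z>125)&(z<170); print("dome z",np.nanmedian(z[dm])); P=W[dm];print("dome circ",cv2.minEnclosingCircle(P[:,:2].astype(np.float32)),P[:,:2].mean(0))
org=(hsv[...,0]>5)&(hsv[...,0]<22)&(hsv[...,1]>120)
kn=org&near&(z>180); print("knob",kn.sum(),W[kn].mean(0),on_plane(reg(kn).mean(0),205,K,R,t))
ft=org&near&(z<40); print("foot",ft.sum()); 
for s in(1,-1):
    q=ft&((x-430)*s>0); print(q.sum(),W[q].mean(0) if q.any() else 0)
# canisters, mug, tin
for nm,cx,cy,h in(("a",600,200,130),("b",560,80,130),("mug",341,341,89),("tin",627,-64,58)):
    q=(np.hypot(x-cx,y-cy)<75)&(abs(z-h)<12); print(nm,q.sum(),cv2.minEnclosingCircle(W[q][:,:2].astype(np.float32)) if q.any() else 0, np.nanmean(W[q],0))
tn=(abs(x-500)<170)&(abs(y-155)<130)
hd=org&tn&(z<80); P=on_plane(reg(hd),34,K,R,t); print("handle",hd.sum(),rect(P))
l=cv2.fitLine(P[:,:2].astype(np.float32),cv2.DIST_L2,0,.01,.01).ravel(); print(l, "yaw of -x dir",np.arctan2(l[1],l[0]))
s=(P[:,:2]-l[2:])@l[:2]; print("ends",l[2:]+l[:2]*s.min(),l[2:]+l[:2]*s.max())
br=tn&(hsv[...,2]>110)&(x<540)&(y>80)&(y<260); br=cv2.morphologyEx(br.astype(np.uint8),cv2.MORPH_OPEN,np.ones((2,2)))
nl,lab,st,_=cv2.connectedComponentsWithStats(br); i=1+st[1:,4].argmax(); P=on_plane(reg(lab==i),38,K,R,t); print("tray",st[i],rect(P))
E
```

```text
plate z 103.38906268278994 2271
(array([ 434.9, -346.5]), array([186.4, 135.4]), 6.5)
dome z 145.03963520797126
dome circ ((434.80499267578125, -346.0978698730469), 60.515838623046875) [ 434.66812054 -336.61750997]
knob 88 [ 465.89077295 -391.26252605  200.88078021] [[ 465.62833647 -389.74094988  205.        ]]
foot 212
104 [ 506.90486768 -281.74878395   11.34057311]
108 [ 345.20927161 -293.53919485   11.60208723]
a 101 ((609.5232543945312, 202.32334899902344), 38.89352035522461) [608.82375097 198.8971856  122.13736861]
b 93 ((558.2427368164062, 43.28196334838867), 37.90791702270508) [560.2376232   47.22011551 122.35252375]
mug 737 ((345.05718994140625, 345.34161376953125), 40.031436920166016) [345.21040801 344.54800462  86.25800312]
tin 543 ((632.2902221679688, -69.83845520019531), 37.56560516357422) [630.98766919 -70.69244054  54.57373182]
handle 279 (array([564.8, 126.4]), array([ 20.2, 104.9]), 73.63)
[ 9.6078783e-01 -2.7728456e-01  5.6351312e+02  1.2687521e+02] yaw of -x dir -0.2809667
ends [514.39248566 141.05149048] [615.19551138 111.95961198]
tray [ 227  226   54   52 1662] (array([473. , 150.8]), array([126.5, 134.8]), 73.98)
```

```bash
python3 - <<'E'
from h import *
for n in("top","scene"):
    c=cams.get_calibration(n);K,R,t=np.array(c["mtx"]),np.array(c["R"]),np.array(c["t"]).ravel()
    f=np.load(n+"0.npz");im,d=f["im"],f["d"];W=cloud(d,K,R,t);x,y,z=W[...,0],W[...,1],W[...,2]
    hsv=cv2.cvtColor(im,cv2.COLOR_RGB2HSV)
    pl=(abs(x-430)<140)&(abs(y+340)<150)&(z>90)&(z<112)&(hsv[...,2]>70)
    v,u=np.nonzero(pl); zz=np.nanmedian(z[pl]); P=on_plane(np.c_[u,v],101,K,R,t)[:,:2]
    print(n,"plate medz",zz,"hsv",np.median(hsv[pl],0),rect(P))
    # fit rectangle edges: rotate, find per-bin extremes
    for ang in(5,):
        a=np.radians(ang);ex=np.array([np.cos(a),np.sin(a)]);ey=np.array([-ex[1],ex[0]])
        Q=(P-[435,-346])@np.c_[ex,ey]
        for ax,lim in((0,50),(1,75)):
            for sg in(1,-1):
                pts=[]
                for b in np.arange(-lim,lim,5.):
                    s=Q[(Q[:,1-ax]>=b)&(Q[:,1-ax]<b+5)]
                    if len(s): pts.append((b+2.5,(s[:,ax]*sg).max()*sg))
                pts=np.array(pts)
                p=np.polyfit(*pts.T,1); r=pts[:,1]-np.polyval(p,pts[:,0]); k=abs(r)<4; p=np.polyfit(*pts[k].T,1)
                print("axis",ax,sg,"off",p[1].round(1),"ang",(ang+np.degrees(np.arctan(p[0]))*(-1 if ax==0 else 1)).round(2),k.sum())
    org=(hsv[...,0]>5)&(hsv[...,0]<24)&(hsv[...,1]>120)&(abs(x-430)<160)&(abs(y+340)<130)
    nl,lab,st,ce=cv2.connectedComponentsWithStats(org.astype(np.uint8))
    for i in range(1,nl):
        if st[i,4]>4: print(ce[i].round(1),st[i,4],"z",np.nanmedian(z[lab==i]).round(),"xyz",np.nanmedian(W[lab==i],0).round(1))
E
```

```text
top plate medz 103.35984072204218 hsv [103.  35. 164.] (array([ 435. , -346.3]), array([185.9, 134.3]), 6.37)
axis 0 1 off 91.7 ang 6.43 20
axis 0 -1 off -92.0 ang 6.47 20
axis 1 1 off 65.4 ang 6.44 30Traceback (most recent call last):
  File "<stdin>", line 20, in <module>
    raise TypeError("expected non-empty vector for x")
TypeError: expected non-empty vector for x
```

```bash
python3 - <<'E'
from h import *
for n in("top","scene"):
    c=cams.get_calibration(n);K,R,t=np.array(c["mtx"]),np.array(c["R"]),np.array(c["t"]).ravel()
    f=np.load(n+"0.npz");im,d=f["im"],f["d"];W=cloud(d,K,R,t);x,y,z=W[...,0],W[...,1],W[...,2]
    hsv=cv2.cvtColor(im,cv2.COLOR_RGB2HSV)
    org=(hsv[...,0]>5)&(hsv[...,0]<28)&(hsv[...,1]>100)&(abs(x-430)<170)&(abs(y+340)<150)
    nl,lab,st,ce=cv2.connectedComponentsWithStats(org.astype(np.uint8))
    for i in range(1,nl):
        if st[i,4]>4: print(n,ce[i].round(1),st[i],"xyz",np.nanmedian(W[lab==i],0).round(1),"@170",on_plane(ce[i],170,K,R,t)[0,:2].round(1),"@200",on_plane(ce[i],200,K,R,t)[0,:2].round(1))
    pl=np.array([[435,-346.3,101]]); print(proj(pl,K,R,t))
    for zl in range(120,215,6):
        q=(abs(x-430)<120)&(abs(y+340)<120)&(z>zl)&(z<zl+6)
        if q.sum()>8: print(zl,q.sum(),rect(W[q]),W[q][:,:2].mean(0).round())
    u=hsv[...,0]*0
    # housing: pixels within above-plate, fit circle by mask z in 118..150
    q=(abs(x-430)<120)&(abs(y+340)<120)&(z>112)&(z<152);P=W[q]
    print("house",cv2.minEnclosingCircle(P[:,:2].astype(np.float32)))
E
```

```text
top [407.  239.9] [401 234  13  12 115] xyz [ 506.4 -276.3   12.5] @170 [ 494.6 -239.8] @200 [ 491.9 -232.8]
top [472.9 252.2] [467 247  14  11 111] xyz [ 466.6 -391.4  201.5] @170 [ 468.3 -404.8] @200 [ 466.2 -393.4]
top [446.1 265.7] [444 263   6   6  25] xyz [ 432.2 -335.3  177.3] @170 [ 433.  -337.5] @200 [ 432.  -327.9]
top [413.  298.3] [408 292  12  13 119] xyz [ 346.  -293.8   12.4] @170 [ 351.2 -255.4] @200 [ 352.4 -248. ]
[[441.10228661 265.78911394]]
120 12 (array([ 444. , -345.1]), array([ 48. , 116.4]), 11.32) [ 434. -361.]
126 38 (array([ 430.7, -347.1]), array([112.2,  54.4]), 80.8) [ 440. -388.]
132 158 (array([ 433.7, -335.5]), array([97.9, 98.3]), 50.04) [ 432. -335.]
138 343 (array([ 433.2, -335. ]), array([93.1, 94. ]), 50.15) [ 434. -327.]
144 482 (array([ 433.1, -336. ]), array([80.9, 79.7]), 1.26) [ 432. -333.]
150 56 (array([ 432.8, -332.9]), array([60.3, 46.3]), 2.1) [ 431. -330.]
156 50 (array([ 446. , -354.8]), array([19.9, 83.8]), 29.39) [ 449. -361.]
162 112 (array([ 445.1, -357.7]), array([21.2, 73.8]), 26.44) [ 447. -360.]
168 25 (array([ 450.7, -360.7]
[... 1491 characters left out ...]
19.2, 85.9]), 30.12) [ 445. -364.]
168 43 (array([ 447.6, -365.9]), array([19.9, 84.5]), 28.38) [ 435. -351.]
174 49 (array([ 448.1, -369.5]), array([14.6, 88.7]), 25.17) [ 441. -360.]
180 21 (array([ 448. , -372.4]), array([10.9, 83. ]), 18.81) [ 452. -388.]
186 28 (array([ 458.7, -399.6]), array([10.9, 24.4]), 14.04) [ 457. -400.]
192 20 (array([ 457.8, -397.7]), array([22.7,  8.6]), 88.67) [ 457. -398.]
198 32 (array([ 460.1, -400.4]), array([11.6, 22.8]), 21.03) [ 459. -401.]
204 66 (array([ 465.5, -397.6]), array([19.5, 20.8]), 73.84) [ 464. -398.]
210 14 (array([ 466.2, -397.1]), array([6.7, 6.1]), 32.15) [ 466. -398.]
house ((436.10955810546875, -347.4884338378906), 60.84031295776367)
```

```bash
python3 -m creep '[0.161,-0.398,-0.04,-1.4,0.161,-0.398,-0.04,-1.4,0.161,-0.398,-0.04,-1.4,0.161,-0.398,-0.04,-1.4,0.161,-0.398,-0.04,-1.4,0.161,-0.398,-0.04,-1.4,0.161,-0.398,-0.04,-1.4,0.161,-0.398,-0.04,-1.4,0.161,-0.398,-0.04,-1.4,0.161,-0.398,-0.04,-1.4]' 0.45; python3 - <<'E'
from h import *
o=get_obs(); print(o["t"],o["ee_pos"],o["orientation"],o["qpos"],o["width"])
c=cams.get_calibration("top");K,R,t=np.array(c["mtx"]),np.array(c["R"]),np.array(c["t"]).ravel()
print(on_plane([[236.5,195],[292.5,215]],130,K,R,t))
E
```

```text
t: 2.13
ee_pos: [428.4, 176.2, 144.8]
orientation: [2.367, 2.065, 0.001]
ft_force: [1.8, 0.8, 0.5]
width: 39.5
grasp_force: 0.0
2.1333 [428.37500039 176.17108922 144.79243951] [2.36688180e+00 2.06533112e+00 1.27058083e-03] [ 3.64477087e-01  2.41392381e-01  2.00993280e+00 -1.57097131e-06
  8.89404911e-01  5.00340990e-01] 39.53202451185437
[[602.86960688 191.20055307 130.        ]
 [555.06827715  46.61113946 130.        ]]
```

```bash
python3 -m creep '[0,0,0,0,0,0,0,0,0,0,0,0]'; python3 - <<'E'
from h import *
from scipy.spatial.transform import Rotation as Ro
o=get_obs(); y=Ro.from_rotvec(o["orientation"]).as_matrix()[:,1]; print("yaw y",np.degrees(np.arctan2(y[1],y[0])))
im,d,K,R,t=grab("top"); W=cloud(d,K,R,t); x,yy,z=W[...,0],W[...,1],W[...,2]
im2,d2,K2,R2,t2=grab("scene"); cv2.imwrite("pics/s1.png",cv2.resize(im2[180:300,200:360,::-1],(800,600),interpolation=cv2.INTER_CUBIC))
# predicted tray points drawn
a=np.radians(163.95);ex=np.array([np.cos(a),np.sin(a)]);ey=np.array([-ex[1],ex[0]]);c=np.array([471.6,153.3])
for nm,(X,Y,Z) in dict(rim=(40,0,43),ll=(57,42,34),lr=(57,-42,34),fl=(-42,60,35),fr=(-42,-60,35),hend=(-152,0,30)).items():
    p=np.r_[c+X*ex+Y*ey,Z]; print(nm,p.round(1),(proj(p,K2,R2,t2)[0]-[200,180])*5)
E
```

```text
t: 2.38
ee_pos: [427.9, 178.1, 144.7]
orientation: [-2.361, -2.072, -0.0]
ft_force: [-0.7, 0.6, -0.1]
width: 39.5
grasp_force: 0.0
yaw y -7.444973480295652
rim [433.2 164.4  43. ] [346.72798083 301.88882923]
ll [405.2 128.7  34. ] [357.1220728  372.56987201]
lr [428.4 209.4  34. ] [288.44623816 278.41895559]
fl [495.4  84.   35. ] [524.731661   317.46821708]
fr [528.6 199.3  35. ] [421.27200711 190.14169949]
hend [617.7 111.3  30. ] [629.1724695  182.84455341]
```

View pics/s1.png

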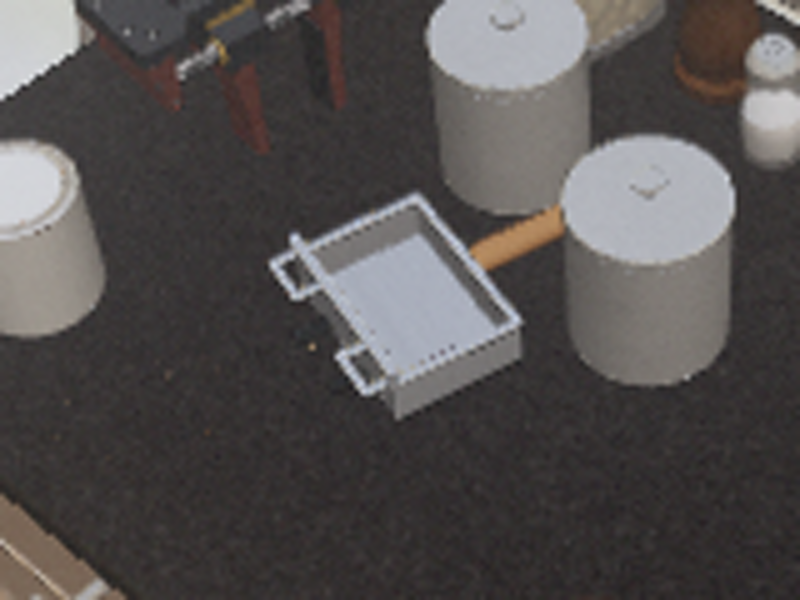

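The close view shows the back rim running from (297,240) to (395,378) in the crop, with its middle at (346,309). My prediction was (347,302), so the tray estimate holds. Next I'll descend and grip the rim.

```bash
python3 -m creep '[0.003,-0.014,-0.03,-0.12,0.003,-0.014,-0.06,-0.15,0.003,-0.014,-0.09,-0.15,0.003,-0.014,-0.11,-0.15,0.003,-0.014,-0.121,-0.15,0.003,-0.014,-0.121,-0.15,0.003,-0.014,-0.121,-0.15]'; python3 -m creep '[0,0,0,0,0,0,0,0,0,0,0,0,0,0,0,0,0,0,0,0,0,0,0,0]' 0
```

```text
t: 3.07
ee_pos: [430.2, 165.1, 23.4]
orientation: [-2.507, -1.893, 0.002]
ft_force: [-0.3, -0.2, 0.3]
width: 39.7
grasp_force: 0.0
t: 3.57
ee_pos: [431.1, 164.0, 24.0]
orientation: [2.51, 1.889, 0.001]
ft_force: [0.5, -0.8, -0.3]
width: 3.0
grasp_force: 0.0
```

```bash
python3 -m creep '[0,0,0,0,0,0,0,0,0,0,0,0]'; python3 - <<'E'
from h import *
im2,d2,K2,R2,t2=grab("scene"); cv2.imwrite("pics/s2.png",cv2.resize(im2[180:300,200:360,::-1],(800,600),interpolation=cv2.INTER_CUBIC))
E
```

```text
t: 3.82
ee_pos: [430.9, 163.9, 23.6]
orientation: [-2.51, -1.89, 0.0]
ft_force: [0.1, 0.6, 0.0]
width: 0.1
grasp_force: 0.0
```

View pics/s2.png

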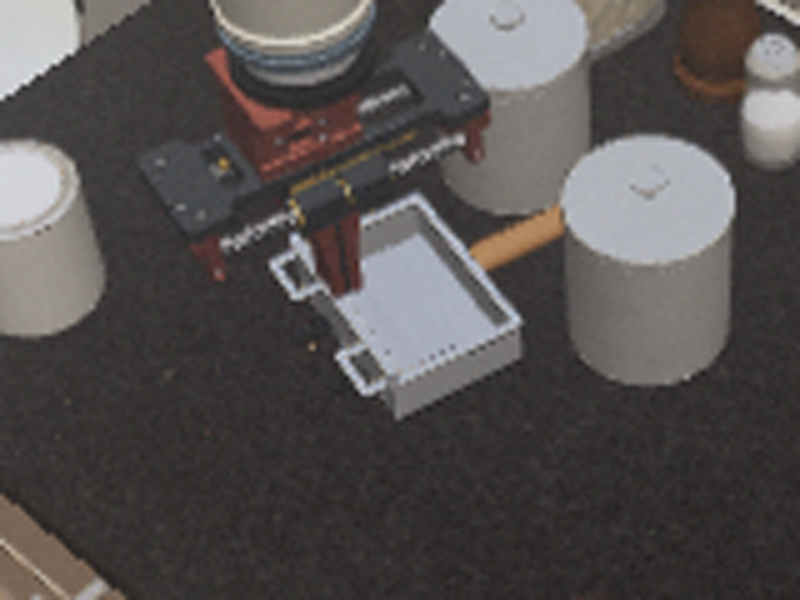

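```bash
python3 - <<'E'
from h import *
for n,uv in(("scene",[[259.4,228],[279,255.6],[269.2,241.8],[304.2,244.4],[284.2,219]]),):
    c=cams.get_calibration(n);K,R,t=np.array(c["mtx"]),np.array(c["R"]),np.array(c["t"]).ravel()
    print(on_plane(uv[:3],45,K,R,t).round(1)); print(on_plane(uv[3:],35,K,R,t).round(1))
    p=np.array([430.9,163.9,23.6]);print((proj(p,K,R,t)[0]-[200,180])*5)
f=np.load("top0.npz");im=f["im"]
c=cams.get_calibration("top");K,R,t=np.array(c["mtx"]),np.array(c["R"]),np.array(c["t"]).ravel()
cv2.imwrite("pics/t0tray.png",cv2.resize(im[210:300,210:330,::-1],(800,600),interpolation=cv2.INTER_CUBIC))
a=np.radians(163.95);ex=np.array([np.cos(a),np.sin(a)]);ey=np.array([-ex[1],ex[0]]);cc=np.array([471.6,153.3])
for nm,(X,Y,Z) in dict(rim=(40,0,43),rl=(40,60,45),rr=(40,-60,45),ll=(57,42,34),lr=(57,-42,34),fl=(-42,60,35),fr=(-42,-60,35),hend=(-152,0,30)).items():
    p=np.r_[cc+X*ex+Y*ey,Z]; print(nm,p.round(1),((proj(p,K,R,t)[0]-[210,210])*6.667).round())
E
```

```text
[[446.5 219.3  45. ]
 [410.7 102.8  45. ]
 [428.1 159.5  45. ]]
[[491.5  83.4  35. ]
 [525.6 196.7  35. ]]
[348.05633903 326.42415336]
rim [433.2 164.4  43. ] [259. 351.]
rl [416.6 106.7  45. ] [398. 395.]
rr [449.7 222.   45. ] [117. 307.]
ll [405.2 128.7  34. ] [346. 422.]
lr [428.4 209.4  34. ] [151. 361.]
fl [495.4  84.   35. ] [461. 206.]
fr [528.6 199.3  35. ] [184. 119.]
hend [617.7 111.3  30. ] [405. -85.]
```

View pics/t0tray.png

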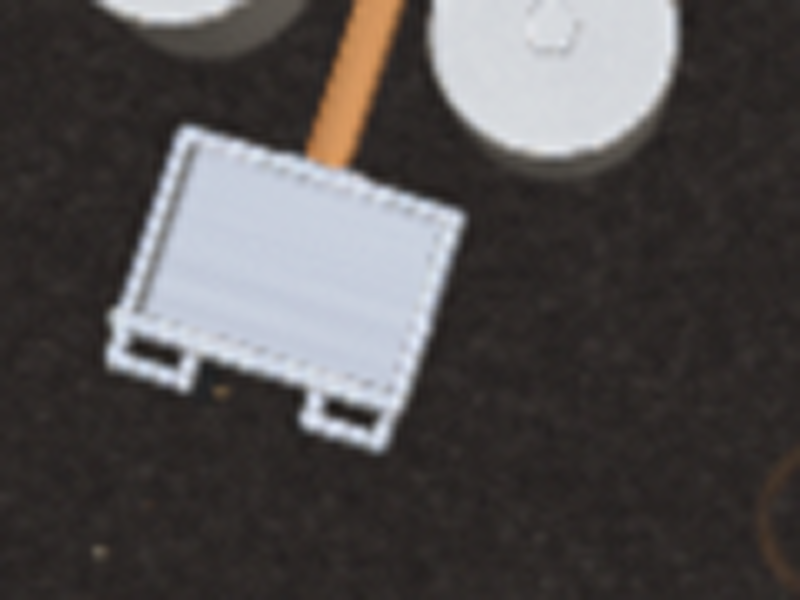

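```bash
python3 - <<'E'
from h import *
for n in("scene","top"):
    im,d,K,R,t=grab(n);W=cloud(d,K,R,t);x,y,z=W[...,0],W[...,1],W[...,2]
    hsv=cv2.cvtColor(im,cv2.COLOR_RGB2HSV); print(n)
    ex=np.array([-.961,.277]);ey=np.array([-.277,-.961]);
    q=(abs(x-431)<60)&(abs(y-164)<60)&(z<90)&(z>-5)
    T=(W[...,:2]-[471.6,153.3]); X=T@ex;Y=T@ey
    red=((hsv[...,0]<10)|(hsv[...,0]>170))&(hsv[...,1]>90)
    for zl in range(20,90,8):
        m=q&red&(z>=zl)&(z<zl+8)
        if m.sum()>2: print("red",zl,m.sum(),np.percentile(X[m],[5,50,95]).round(),np.percentile(Y[m],[5,50,95]).round())
    m=q&~red&(hsv[...,2]>120)&(z>41)&(z<56)&(abs(Y)<45); print("rim",m.sum(),np.percentile(X[m],[5,50,95]).round() if m.any() else 0)
E
```

```text
scene
red 68 7 [37. 46. 50.] [10. 11. 13.]
red 76 9 [36. 45. 52.] [ 2. 10. 12.]
red 84 4 [36. 44. 50.] [10. 11. 13.]
rim 53 [41. 45. 48.]
top
rim 3 [39. 41. 44.]
```

```bash
python3 - <<'E'
from h import *
im,d,K,R,t=grab("scene");W=cloud(d,K,R,t)
ex=np.array([-.961,.277]);ey=np.array([-.277,-.961])
for u in(264,267,269,271):
    for v in range(224,246,2):
        T=W[v,u,:2]-[471.6,153.3]; print(u,v,im[v,u],(T@ex).round(),(T@ey).round(),W[v,u,2].round())
cv2.imwrite("pics/s3.png",cv2.resize(im[210:264,234:306,::-1],(800,600),interpolation=cv2.INTER_NEAREST))
E
```

```text
264 224 [44 47 49] 60.0 32.0 152.0
264 226 [84 55 54] 52.0 10.0 120.0
264 228 [84 55 52] 54.0 11.0 114.0
264 230 [68 48 46] 54.0 10.0 105.0
264 232 [61 45 45] 53.0 4.0 91.0
264 234 [67 47 49] 51.0 -3.0 75.0
264 236 [130 127 128] 52.0 -3.0 67.0
264 238 [80 77 77] 45.0 -25.0 33.0
264 240 [91 90 89] 45.0 -28.0 20.0
264 242 [85 81 81] 45.0 -33.0 6.0
264 244 [49 52 55] nan nan nan
267 224 [47 46 50] 42.0 7.0 119.0
267 226 [53 46 46] 44.0 9.0 114.0
267 228 [64 51 48] 44.0 9.0 107.0
267 230 [80 51 48] 46.0 10.0 100.0
267 232 [86 56 55] 48.0 13.0 95.0
267 234 [81 52 47] 47.0 8.0 82.0
267 236 [82 53 50] 49.0 11.0 78.0
267 238 [85 56 52] 50.0 12.0 71.0
267 240 [151 153 156] 47.0 1.0 50.0
267 242 [75 72 71] 46.0 -5.0 35.0
267 244 [90 88 88] 45.0 -10.0 20.0
269 224 [84 56 52] 38.0 13.0 123.0
269 226 [88 56 54] 39.0 12.0 114.0
269 228 [82 54 49] 39.0 10.0 104.0
269 230 [81 51 49] 40.0 10.0 96.0
269 232 [75 51 52] 40.0 8.0 86.0
269 234 [60 47 49] 42.0 9.0 80.0
269 236 [51 48 47] 43.0 10.0 73.0
269 238 [82 81 87] 44.0 10.0 66.0
269 240 [183 187 196] 43.0 4.0 50.0
269 242 [171 176 187] 45.0 7.0 46.0
269 244 [104 101 100] 48.0 13.0 45.0
271 224 [93 59 54] 29.0 4.0 109.0
271 226 [100  61  55] 34.0 13.0 112.0
271 228 [92 67 64] 35.0 13.0 105.0
271 230 [91 66 64] 35.0 12.0 96.0
271 232 [86 55 52] 36.0 11.0 87.0
271 234 [84 55 52] 37.0 11.0 79.0
271 236 [84 56 52] 38.0 14.0 74.0
271 238 [132 124 131] 18.0 -40.0 1.0
271 240 [169 174 188] 22.0 -33.0 1.0
271 242 [158 158 161] 25.0 -26.0 0.0
271 244 [171 176 189] 43.0 17.0 46.0
```

View pics/s3.png

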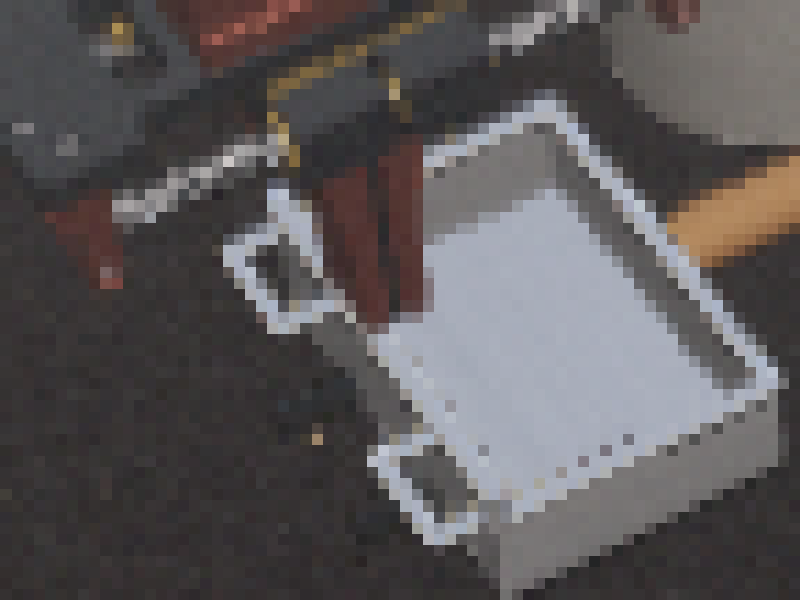

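The zoom shows the closed fingers at about (385,310) ending above the rim. The cloud puts the tips near z≈68, while the reported TCP z is 24, so the reported height looks about 44 mm too low. I'll open, go further down in steps while watching the force, and measure again.

```bash
python3 -m creep '[0,0,0,0,0,0,0,0,0,0,0,0,0,0,0,0,0,0,0,0]' 0.45; python3 -m creep '[0,0,-0.01,0,0,0,-0.02,0,0,0,-0.025,0,0,0,-0.025,0]'; python3 - <<'E'
from h import *
print(get_obs()["qpos"])
im,d,K,R,t=grab("scene");W=cloud(d,K,R,t)
hsv=cv2.cvtColor(im,cv2.COLOR_RGB2HSV);red=((hsv[...,0]<10)|(hsv[...,0]>170))&(hsv[...,1]>70)
ex=np.array([-.961,.277]);ey=np.array([-.277,-.961]);T=W[...,:2]-[471.6,153.3];X=T@ex;Y=T@ey
m=red&(abs(X-42)<45)&(abs(Y)<25)&(W[...,2]<130)
for s in(1,-1):
    k=m&((X-42)*s>0); print(s,k.sum(),np.sort(W[...,2][k])[:6].round(),np.median(X[k]).round())
E
```

```text
t: 4.43
ee_pos: [430.8, 164.0, 23.6]
orientation: [-2.51, -1.89, 0.0]
ft_force: [0.4, -0.0, -1.1]
width: 30.2
grasp_force: 0.0
t: 4.77
ee_pos: [429.6, 163.5, -3.0]
orientation: [-2.509, -1.889, 0.005]
ft_force: [0.3, 0.9, -0.8]
width: 39.5
grasp_force: 0.0
[3.37819617e-01 5.16814279e-01 2.08587675e+00 5.97908385e-07
 5.41980426e-01 6.17769100e-01]
1 56 [39. 40. 41. 44. 44. 44.] 72.0
-1 41 [39. 44. 44. 48. 53. 53.] 20.0
```

```bash
python3 -m creep '[0,0,-0.008,0,0,0,-0.016,0,0,0,-0.018,0,0,0,-0.018,0]'; python3 -m creep '[0,0,0,0,0,0,0,0,0,0,0,0,0,0,0,0,0,0,0,0,0,0,0,0]' 0
```

```text
t: 5.15
ee_pos: [430.2, 163.8, -20.2]
orientation: [-2.509, -1.889, 0.002]
ft_force: [0.8, 0.0, -0.0]
width: 39.7
grasp_force: 0.0
t: 5.65
ee_pos: [430.9, 164.0, -19.2]
orientation: [2.51, 1.89, 0.0]
ft_force: [-0.0, 0.8, 1.5]
width: 7.0
grasp_force: 30.0
```

```bash
python3 -m creep '[0,0,0.01,0,0,0,0.03,0,0,0,0.06,0,0,0,0.09,0,0,0,0.125,0,0,0,0.16,0,0,0,0.175,0]'; python3 -m creep '[0,-0.02,0,0.1,0,-0.05,0,0.22,0,-0.08,0,0.34,0,-0.11,0,0.46,-0.01,-0.14,0,0.58,-0.01,-0.17,0,0.7,-0.01,-0.2,0,0.82,-0.01,-0.23,0,0.94,-0.016,-0.26,0,1.06,-0.016,-0.29,0,1.18]'; python3 -m creep '[0,-0.02,0,0.12,0,-0.04,0,0.24,0,-0.051,0,0.36,0,-0.051,0,0.48,0,-0.051,0,0.6,0,-0.051,0,0.72,0,-0.051,0,0.783,0,-0.051,0,0.783,0,-0.051,0,0.783]'; python3 - <<'E'
from h import *
from scipy.spatial.transform import Rotation as Ro
o=get_obs(); y=Ro.from_rotvec(o["orientation"]).as_matrix()[:,1]; print("yaw y",np.degrees(np.arctan2(y[1],y[0])),o["ee_pos"],o["qpos"])
im,d,K,R,t=grab("scene"); cv2.imwrite("pics/s4.png",im[120:440,120:560,::-1])
E
```

```text
t: 6.23
ee_pos: [432.4, 164.5, 160.2]
orientation: [2.508, 1.889, 0.008]
ft_force: [1.0, 0.9, -1.6]
width: 7.1
grasp_force: 30.0
t: 7.07
ee_pos: [413.5, -124.3, 156.0]
orientation: [-1.089, -2.946, 0.0]
ft_force: [0.7, 1.2, -1.8]
width: 7.1
grasp_force: 30.0
t: 7.82
ee_pos: [414.7, -174.1, 155.9]
orientation: [-0.105, 3.14, -0.0]
ft_force: [0.2, -0.5, -1.5]
width: 7.3
grasp_force: 30.0
yaw y 93.83376822214763 [ 414.72012843 -174.12282533  155.93971254] [-4.23937357e-01  2.04483960e-01  2.02708708e+00 -4.61002104e-05
  9.09974429e-01 -2.06161727e+00]
```

View pics/s4.png

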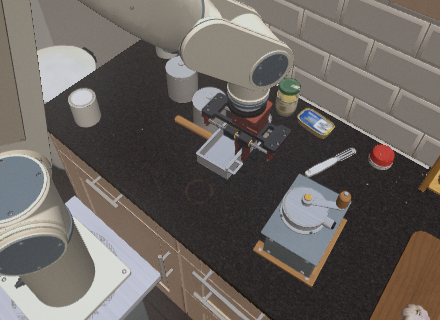

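The picture shows the tray gripped by its rim with the handle pointing left (+y), in front of the mill, and the canisters still standing. I'll set it down there and regrip it by the handle.

```bash
python3 -m creep '[0,0,-0.03,0.046,0,0,-0.06,0.046,0,0,-0.09,0.046,0,0,-0.12,0.046,0,0,-0.145,0.046,0,0,-0.16,0.046,0,0,-0.168,0.046,0,0,-0.174,0.046,0,0,-0.174,0.046]'; python3 -m creep '[0,0,0,0,0,0,0,0,0,0,0,0,0,0,0,0,0,0,0,0]' 0.4; python3 -m creep '[0,0,0.03,0,0,0,0.06,0,0,0,0.09,0,0,0.03,0.1,-0.12,0,0.06,0.1,-0.24,0,0.09,0.1,-0.36,0,0.12,0.1,-0.48,0,0.15,0.1,-0.6,0,0.18,0.1,-0.72,0,0.21,0.1,-0.84]'; python3 - <<'E'
from h import *
from scipy.spatial.transform import Rotation as Ro
o=get_obs(); y=Ro.from_rotvec(o["orientation"]).as_matrix()[:,1]; print("yaw y",np.degrees(np.arctan2(y[1],y[0])),o["ee_pos"])
for n in("top","scene"):
    im,d,K,R,t=grab(n);W=cloud(d,K,R,t);x,yy,z=W[...,0],W[...,1],W[...,2];hsv=cv2.cvtColor(im,cv2.COLOR_RGB2HSV)
    np.savez(n+"1.npz",im=im,d=d)
    org=(hsv[...,0]>5)&(hsv[...,0]<22)&(hsv[...,1]>120)&(abs(x-410)<80)&(yy>-130)&(yy<80)&(z>5)&(z<60)
    v,u=np.nonzero(org); 
    if len(u)<20: print(n,len(u)); continue
    P=on_plane(np.c_[u,v],34,K,R,t); print(n,len(u),rect(P))
    l=cv2.fitLine(P[:,:2].astype(np.float32),cv2.DIST_L2,0,.01,.01).ravel(); s=(P[:,:2]-l[2:])@l[:2]
    print(np.degrees(np.arctan2(l[1],l[0])),l[2:]+l[:2]*s.min(),l[2:]+l[:2]*s.max(),"z",np.nanmedian(z[org]))
    br=(hsv[...,2]>110)&(hsv[...,1]<60)&(abs(x-412)<90)&(yy<-80)&(yy>-215)&(z<60); nl,lab,st,_=cv2.connectedComponentsWithStats(br.astype(np.uint8)); i=1+st[1:,4].argmax(); vv,uu=np.nonzero(lab==i);print("tray",st[i],rect(on_plane(np.c_[uu,vv],38,K,R,t)))
E
```

```text
t: 8.62
ee_pos: [415.1, -174.3, -18.7]
orientation: [0.18, -3.136, -0.0]
ft_force: [0.1, 0.1, -1.9]
width: 7.0
grasp_force: 30.0
t: 9.03
ee_pos: [415.5, -174.4, -17.8]
orientation: [-0.181, 3.135, -0.001]
ft_force: [-0.2, -0.1, -0.5]
width: 34.0
grasp_force: 0.0
t: 9.87
ee_pos: [415.0, 33.6, 82.0]
orientation: [1.077, 2.951, 0.0]
ft_force: [0.6, 0.4, -0.7]
width: 35.0
grasp_force: 0.0
yaw y 49.899137161188044 [414.97430859  33.56893018  81.98356695]
top 77 (array([402.4, -70.8]), array([16.5, 30.4]), 1.3)
-84.82404 [401.57937478 -55.04844692] [404.39806779 -86.16537856] z 32.560642832102495
tray [ 340  250   42   49 1613] (array([ 410.2, -140.4]), array([125.2, 107.6]), 6.36)
scene 217 (array([394.5, -37. ]), array([ 19.5, 103.3]), 6.7)
-84.43296 [389.20173606  14.36794107] [399.23542771 -88.57343056] z 32.7271960056437
tray [ 318  283   59   53 1414] (array([ 408.1, -142.3]), array([134. , 103.7]), 6.41)
```

```bash
python3 -m creep '[-0.0155,-0.03,0,-0.12,-0.0155,-0.06,0,-0.24,-0.0155,-0.0686,0,-0.36,-0.0155,-0.0686,0,-0.48,-0.0155,-0.0686,0,-0.6,-0.0155,-0.0686,0,-0.72,-0.0155,-0.0686,-0.02,-0.763,-0.0155,-0.0686,-0.05,-0.763,-0.0155,-0.0686,-0.08,-0.763,-0.0155,-0.0686,-0.095,-0.763]' 0.5;  python3 -m creep '[0,0,-0.01,0,0,0,-0.018,0,0,0,-0.022,0,0,0,-0.022,0]'; python3 - <<'E'
from h import *
from scipy.spatial.transform import Rotation as Ro
o=get_obs(); y=Ro.from_rotvec(o["orientation"]).as_matrix()[:,1]; print("yaw y",np.degrees(np.arctan2(y[1],y[0])),o["ee_pos"])
im,d,K,R,t=grab("scene");W=cloud(d,K,R,t)
hsv=cv2.cvtColor(im,cv2.COLOR_RGB2HSV);red=((hsv[...,0]<6)|(hsv[...,0]>170))&(hsv[...,1]>70)
x,yy,z=[W[...,i] for i in range(3)]
m=red&(abs(x-399)<55)&(abs(yy+35)<25)&(z<110)
for s in(1,-1):
    k=m&((x-399)*s>0); print(s,k.sum(),np.sort(z[k])[:6].round(),np.median(x[k]).round(),np.median(yy[k]).round())
E
```

```text
t: 10.8
ee_pos: [398.6, -36.9, -15.3]
orientation: [-2.089, -2.345, 0.002]
ft_force: [-0.8, 0.3, -0.4]
width: 44.1
grasp_force: 0.0
t: 11.13
ee_pos: [399.4, -36.7, -35.7]
orientation: [-2.091, -2.344, 0.001]
ft_force: [-0.1, 0.4, 1.2]
width: 43.8
grasp_force: 0.0
yaw y 6.542401160438529 [399.44403384 -36.67589467 -35.74883836]
1 20 [ 6. 12. 13. 16. 21. 22.] 425.0 -43.0
-1 43 [ 1.  4.  9.  9. 10. 10.] 369.0 -48.0
```

```bash
python3 -m creep '[0,0,0,0,0,0,0,0,0,0,0,0,0,0,0,0,0,0,0,0]' 0;  python3 -m creep '[0,0,0.004,0,0,0,0.012,0,0,0,0.024,0,0,0,0.036,0,0,0,0.040,0,0,0,0.040,0]'; cat > meas.py <<'E'
from h import *
from scipy.spatial.transform import Rotation as Ro
o=get_obs(); y=Ro.from_rotvec(o["orientation"]).as_matrix()[:,1]; print("yaw y",np.degrees(np.arctan2(y[1],y[0])),o["ee_pos"])
g=o["ee_pos"][:2]; mx=np.array([.112,-.994]); my=np.array([.994,.112])
for n in("scene","top"):
    im,d,K,R,t=grab(n);W=cloud(d,K,R,t); cv2.imwrite(f"pics/m_{n}_{int(o['t']*100)}.png",im[:,:,::-1])
    hsv=cv2.cvtColor(im,cv2.COLOR_RGB2HSV); T=W[...,:2]-g-100*mx; X=T@mx;Y=T@my;z=W[...,2]
    m=(hsv[...,2]>100)&(hsv[...,1]<60)&(abs(Y)<70)&(X>-50)&(X<75)&(z>15)&(z<120)
    for lo,hi,nm in((-46,-38,"front rim"),(36,44,"back rim"),(52,62,"loops")):
        k=m&(X>lo)&(X<hi)
        if k.sum()>5: zz=z[k]; top=np.percentile(zz,85); print(n,nm,k.sum(),"z85",top.round(1),"Y",np.percentile(Y[k],[3,50,97]).round())
    k=m&(z>50); print(n,"X range",np.percentile(X[k],[1,99]).round(1)) if k.sum() else 0
E
python3 meas.py
```

```text
t: 11.6
ee_pos: [399.7, -36.3, -35.0]
orientation: [2.091, 2.344, 0.0]
ft_force: [-1.1, 0.2, 2.5]
width: 17.4
grasp_force: 29.9
t: 12.1
ee_pos: [400.5, -36.5, 5.8]
orientation: [2.09, 2.343, 0.002]
ft_force: [0.2, 0.3, -1.8]
width: 17.7
grasp_force: 29.9
yaw y 6.522920015330912 [400.53799416 -36.46535514   5.75427562]
scene front rim 265 z85 75.6 Y [-53.   2.  56.]
scene back rim 241 z85 87.3 Y [-60.  -5.  55.]
scene loops 60 z85 78.6 Y [-59. -29.  56.]
scene X range [-46.8  56.8]
top front rim 14 z85 75.6 Y [47. 53. 60.]
top back rim 111 z85 87.8 Y [-57.   9.  57.]
top loops 47 z85 77.3 Y [-57.  23.  54.]
top X range [-44.9  56.6]
```

```bash
python3 -m creep '[0.001,-0.01,-0.003,0,0.003,-0.03,-0.003,0,0.006,-0.05,-0.003,0,0.008,-0.07,-0.003,0,0.010,-0.09,-0.003,0,0.012,-0.11,-0.003,0,0.015,-0.13,-0.003,0,0.017,-0.15,-0.003,0,0.018,-0.159,-0.003,0,0.018,-0.159,-0.003,0]';  python3 -m creep '[0.001,-0.006,0,0,0.001,-0.012,0,0,0.002,-0.018,0,0,0.003,-0.024,0,0,0.003,-0.029,0,0,0.0035,-0.032,0,0,0.004,-0.035,0,0,0.004,-0.035,0,0]'; python3 meas.py; ls pics
```

```text
t: 13.03
ee_pos: [417.7, -197.2, 1.0]
orientation: [2.094, 2.342, -0.0]
ft_force: [0.3, 1.0, -1.9]
width: 17.8
grasp_force: 29.9
t: 13.7
ee_pos: [421.9, -230.9, 1.7]
orientation: [2.092, 2.344, 0.0]
ft_force: [0.6, 0.3, -2.7]
width: 17.9
grasp_force: 29.9
yaw y 6.506025161708505 [ 421.89453013 -230.85791291    1.68479948]
scene front rim 116 z85 106.5 Y [-69. -29.  67.]
scene back rim 84 z85 110.9 Y [-69. -42.  68.]
scene loops 186 z85 106.3 Y [-67. -24.  47.]
scene X range [-48.8  74.3]
top back rim 28 z85 105.6 Y [47. 57. 69.]
top loops 77 z85 105.7 Y [-69.  41.  67.]
top X range [-27.9  74.4]
m_scene_1210.png
m_scene_1370.png
m_top_1210.png
m_top_1370.png
s1.png
s2.png
s3.png
s4.png
scene0.png
scenec.png
t0tray.png
top0.png
topc.png
```

```bash
python3 -m creep '[0,-0.002,0,0,0.0005,-0.004,0,0,0.0005,-0.005,0,0,0.0005,-0.005,0,0]';for i in 1 2 3; do python3 -m creep '[0,-0.001,0,0,0.0002,-0.002,0,0,0.0002,-0.002,0,0]'; done | grep -E "ee_pos|ft"
```

```text
t: 14.13
ee_pos: [422.2, -235.6, 1.6]
orientation: [2.091, 2.344, 0.0]
ft_force: [-0.3, -0.2, -1.8]
width: 18.2
grasp_force: 29.9
ee_pos: [422.4, -237.5, 1.6]
ft_force: [0.2, 0.1, -2.2]
ee_pos: [422.7, -239.6, 1.6]
ft_force: [-0.3, 0.3, -2.2]
ee_pos: [422.9, -241.6, 1.7]
ft_force: [0.0, -1.0, -2.7]
```

```bash
for i in 1 2 3; do python3 -m creep '[0,-0.001,0,0,0.0001,-0.0015,0,0,0.0001,-0.0015,0,0]'; done | grep -E "ee_pos|ft"; python3 - <<'E'
from h import *
im,d,K,R,t=grab("scene"); cv2.imwrite("pics/s5.png",cv2.resize(im[280:430,350:550,::-1],(800,600),interpolation=cv2.INTER_CUBIC))
E
```

```text
ee_pos: [422.2, -242.0, 1.4]
ft_force: [0.0, 4.9, -1.4]
ee_pos: [421.6, -242.0, 1.3]
ft_force: [1.3, 12.6, 1.0]
ee_pos: [420.9, -242.1, 1.0]
ft_force: [4.1, 20.1, 2.0]
```

View pics/s5.png

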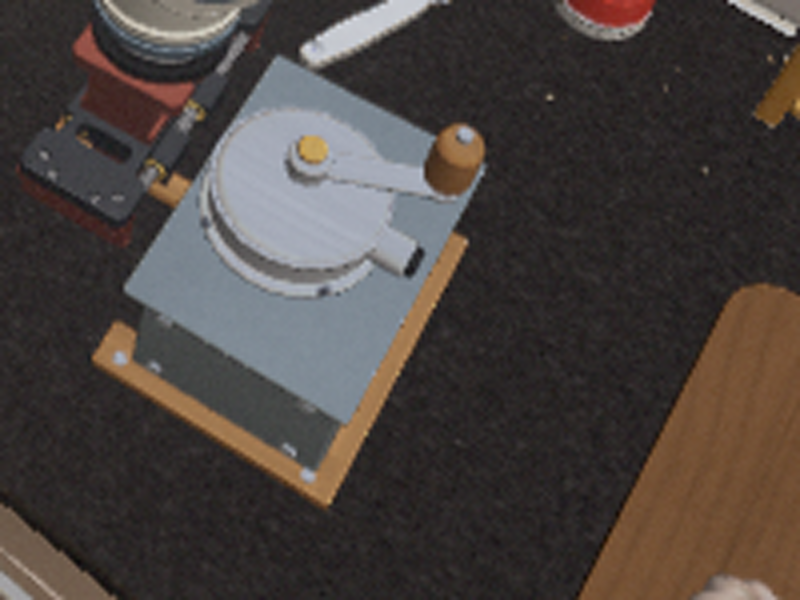

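Contact with the back plate came at y≈-242, about 207 mm in, which matches my estimate. In the picture the gripper is in front of the plate and the knob is at (460,160) in the crop, untouched. I'll ease off the pressure, then lower the tray.

```bash
python3 -m creep '[0,0.002,0,0,0.001,0.0042,0,0,0.001,0.0042,0,0]'; python3 -m creep '[0,0,-0.004,0,0,0,-0.008,0,0,0,-0.012,0,0,0,-0.014,0,0,0,-0.014,0]'; for i in 1 2; do python3 -m creep '[0,0,-0.001,0,0,0,-0.002,0,0,0,-0.002,0]';done
```

```text
t: 15.93
ee_pos: [424.4, -241.6, 1.7]
orientation: [2.091, 2.344, 0.0]
ft_force: [0.1, 0.0, -1.9]
width: 17.9
grasp_force: 30.0
t: 16.35
ee_pos: [423.7, -241.7, -13.1]
orientation: [-2.091, -2.343, 0.0]
ft_force: [-0.2, 0.6, -2.7]
width: 17.8
grasp_force: 30.0
t: 16.6
ee_pos: [424.1, -241.8, -14.4]
orientation: [2.092, 2.344, 0.0]
ft_force: [-0.2, 1.8, -1.0]
width: 17.7
grasp_force: 30.0
t: 16.85
ee_pos: [423.9, -241.5, -16.5]
orientation: [-2.091, -2.344, 0.0]
ft_force: [0.2, 1.2, -1.9]
width: 17.7
grasp_force: 30.0
```

```bash
for i in 1 2 3 4; do python3 -m creep '[0,0,-0.0005,0,0,0,-0.001,0,0,0,-0.001,0]'|grep -E "ee|ft";done
```

```text
ee_pos: [424.0, -241.6, -17.4]
ft_force: [-0.6, 2.1, 0.0]
ee_pos: [424.1, -241.7, -18.4]
ft_force: [-1.2, 2.6, 1.3]
ee_pos: [424.1, -241.7, -19.4]
ft_force: [-1.5, 3.3, 0.7]
ee_pos: [424.1, -241.7, -20.4]
ft_force: [-0.4, 3.0, 1.5]
```

```bash
for i in 1 2 3; do python3 -m creep '[-0.0001,0.001,0,0,-0.0002,0.002,0,0,-0.0002,0.002,0,0]'|grep -E "ee|ft";done
```

```text
ee_pos: [424.3, -240.0, -20.2]
ft_force: [0.8, -0.1, 0.5]
ee_pos: [424.7, -238.7, -20.0]
ft_force: [-0.4, -6.0, 1.6]
ee_pos: [425.4, -238.4, -19.7]
ft_force: [-1.3, -15.1, -1.2]
```

```bash
python3 -m creep '[0,-0.002,0,0,0,-0.003,0,0,0,-0.003,0,0]'|grep -E "ee|ft"; python3 -m creep '[0,0,0,0,0,0,0,0,0,0,0,0,0,0,0,0,0,0,0,0]' 0.5;  python3 -m creep '[0,0,0.01,0,0,0,0.03,0,0,0,0.06,0,0,0,0.09,0,0,0.02,0.12,0,0,0.04,0.15,0,0,0.06,0.18,0,0,0.08,0.2,0,0,0.08,0.2,0]'; python3 - <<'E'
from h import *
for n in("top","scene"):
    im,d,K,R,t=grab(n);W=cloud(d,K,R,t);hsv=cv2.cvtColor(im,cv2.COLOR_RGB2HSV);x,y,z=[W[...,i] for i in range(3)]
    mx=np.array([.112,-.994]);T=W[...,:2]-[433,-335.8];X=T@mx;Y=T@[.994,.112]
    o=(hsv[...,0]>5)&(hsv[...,0]<22)&(hsv[...,1]>120)&(abs(Y)<30)&(X<-50)&(X>-190)&(z<90)
    if o.sum()<10: print(n,o.sum());continue
    print(n,o.sum(),"X",np.percentile(X[o],[1,99]).round(),"Y",np.median(Y[o]).round(1),"zfit",np.polyfit(X[o],z[o],1).round(3),"z@-115",np.polyval(np.polyfit(X[o],z[o],1),-115).round(1),"yaw",np.degrees(np.arctan(np.polyfit(X[o],Y[o],1)[0])).round(2))
E
```

```text
ee_pos: [423.9, -239.0, -20.3]
ft_force: [0.7, -2.2, 1.2]
t: 19.27
ee_pos: [423.2, -238.3, -20.5]
orientation: [-2.091, -2.344, 0.0]
ft_force: [0.9, 0.6, -0.7]
width: 43.5
grasp_force: 0.0
t: 20.02
ee_pos: [425.3, -157.2, 184.1]
orientation: [2.085, 2.341, 0.005]
ft_force: [-0.3, -0.2, -0.7]
width: 43.9
grasp_force: 0.0
top 0
scene 223 X [-148.  -69.] Y -1.4 zfit [ 0.119 43.031] z@-115 29.3 yaw -0.24
```

```bash
python3 -m creep '[0.007,-0.03,0.02,0,0.012,-0.07,0.02,0,0.018,-0.11,0.02,0,0.024,-0.15,0.02,0,0.03,-0.18,0.02,0,0.036,-0.21,0.02,0,0.042,-0.23,0.02,0,0.042,-0.239,0.02,0,0.042,-0.239,0.02,0,0.042,-0.239,0.02,0]' 0.7; python3 -m creep '[0,0,0,0]'; python3 - <<'E'
from h import *
im,d,K,R,t=grab("scene");W=cloud(d,K,R,t);hsv=cv2.cvtColor(im,cv2.COLOR_RGB2HSV);x,y,z=[W[...,i] for i in range(3)]
red=((hsv[...,0]<6)|(hsv[...,0]>170))&(hsv[...,1]>70)&(abs(x-467)<60)&(abs(y+397)<40)&(z<330)
print(red.sum(),np.sort(z[red])[:8].round()); 
for s in(1,-1):
    k=red&((x-466)*s>0)&(z<290); print(s,k.sum(),np.median(W[k],0).round())
org=(hsv[...,0]>=6)&(hsv[...,0]<24)&(hsv[...,1]>100)&(abs(x-467)<40)&(abs(y+397)<40)&(z>165)&(z<215); print("knob",org.sum(),np.median(W[org],0).round(1))
cv2.imwrite("pics/s6.png",cv2.resize(im[220:370,380:580,::-1],(800,600),interpolation=cv2.INTER_CUBIC))
E
```

```text
t: 20.95
ee_pos: [464.1, -397.2, 198.1]
orientation: [-2.091, -2.341, -0.0]
ft_force: [0.0, 0.5, -0.1]
width: 61.5
grasp_force: 0.0
t: 21.03
ee_pos: [464.6, -396.4, 198.8]
orientation: [-2.09, -2.343, -0.0]
ft_force: [0.2, 0.1, 0.1]
width: 61.5
grasp_force: 0.0
60 [242. 242. 243. 243. 244. 244. 244. 244.]
1 0 [nan nan nan]
-1 58 [ 425. -399.  251.]
knob 69 [ 456.  -401.4  186.7]
  return _methods._mean(a, axis=axis, dtype=dtype,
  ret = um.true_divide(
```

View pics/s6.png

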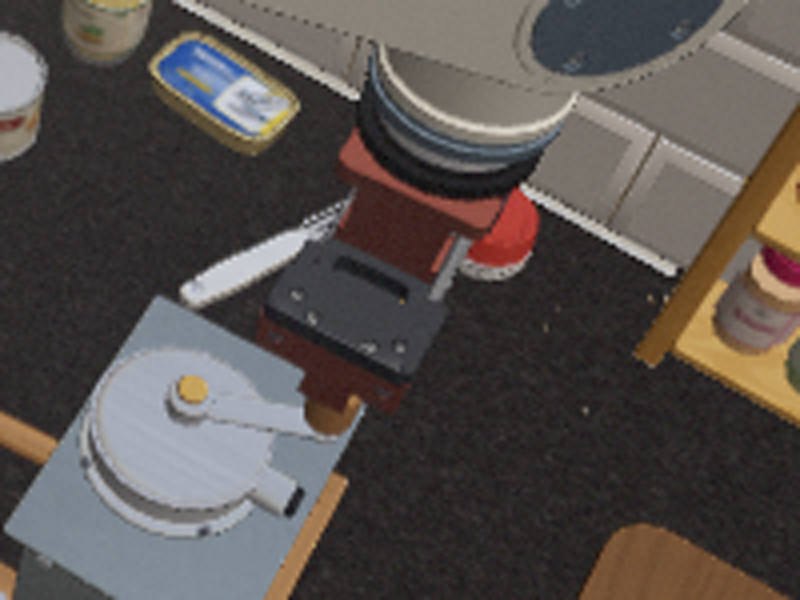

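The picture shows the gripper over the knob, with the tips at true z≈242, so the offset is 43.5 mm. Next I'll descend and grip.

```bash
python3 -m creep '[0.002,-0.001,-0.02,0,0.002,-0.001,-0.04,0,0.002,-0.001,-0.055,0,0.002,-0.001,-0.065,0,0.002,-0.001,-0.069,0,0.002,-0.001,-0.069,0]'; python3 -m creep '[0,0,0,0,0,0,0,0,0,0,0,0,0,0,0,0,0,0,0,0,0,0,0,0]' 0
```

```text
t: 21.58
ee_pos: [467.2, -397.7, 130.1]
orientation: [-2.09, -2.344, 0.0]
ft_force: [-0.1, 0.1, 0.1]
width: 61.3
grasp_force: 0.0
t: 22.08
ee_pos: [467.4, -398.8, 130.9]
orientation: [2.091, 2.344, -0.0]
ft_force: [-1.5, 0.1, 1.3]
width: 25.1
grasp_force: 0.9
```

```bash
python3 -m creep '[0,0,0,0,0,0,0,0,0,0,0,0]'; python3 - <<'E'
import numpy as np
a0=np.arctan2(-61.4,33.7)
p=lambda k:70*np.array([np.cos(a0-.2*k),np.sin(a0-.2*k)])
for c in range(7):
    b=np.round((p(10*c)-p(0))*2)/2
    print(c,[f"{x:.1f},{y:.1f}" for x,y in [(np.round((p(k)-p(0)-b)*2)/2) for k in range(10*c+1,10*c+11)]])
E
```

```text
t: 22.33
ee_pos: [467.4, -398.8, 130.9]
orientation: [2.091, 2.344, -0.0]
ft_force: [-0.9, 0.4, 3.5]
width: 24.4
grasp_force: 30.0
0 ['-13.0,-5.5', '-26.5,-8.5', '-40.5,-8.5', '-54.0,-5.5', '-67.0,-0.0', '-78.5,7.5', '-88.5,17.5', '-96.0,29.5', '-101.0,42.5', '-103.5,56.5']
1 ['0.5,13.5', '3.5,27.5', '9.5,40.0', '17.5,51.5', '28.0,61.0', '40.0,68.0', '53.0,73.0', '67.0,75.0', '80.5,74.0', '94.0,70.5']
2 ['13.0,-6.0', '24.0,-14.5', '33.0,-25.5', '40.0,-37.5', '44.0,-50.5', '46.0,-64.5', '44.5,-78.5', '40.5,-92.0', '34.0,-104.5', '25.5,-115.0']
3 ['-11.0,-9.0', '-23.5,-15.5', '-37.0,-19.5', '-50.5,-20.5', '-64.5,-19.0', '-78.0,-14.5', '-90.0,-8.0', '-100.5,1.5', '-109.0,12.5', '-115.5,25.0']
4 ['-3.5,13.5', '-4.0,27.5', '-2.0,41.5', '2.5,54.5', '10.0,66.5', '19.5,76.5', '30.5,85.0', '43.5,90.5', '57.0,94.0', '71.0,94.0']
5 ['13.5,-2.0', '26.5,-7.5', '38.5,-15.0', '48.5,-24.5', '56.5,-36.0', '61.5,-49.0', '64.5,-63.0', '64.5,-77.0', '61.5,-90.5', '56.0,-103.5']
6 ['-8.0,-11.5', '-18.0,-21.0', '-29.5,-28.5', '-42.5,-33.5', '-56.5,-36.0', '-70.5,-35.5', '-84.0,-32.5', '-96.5,-26.5', '-108.0,-18.0', '-117.5,-8.0']
```

```bash
python3 -m creep '[-0.013,-0.0055,0,0,-0.0265,-0.0085,0,0,-0.0405,-0.0085,0,0,-0.054,-0.0055,0,0,-0.067,0,0,0,-0.0785,0.0075,0,0,-0.0885,0.0175,0,0,-0.096,0.0295,0,0,-0.101,0.0425,0,0,-0.1035,0.0565,0,0]'
```

```text
t: 23.17
ee_pos: [363.4, -342.8, 130.9]
orientation: [2.091, 2.34, -0.0]
ft_force: [8.3, -4.5, -4.2]
width: 24.4
grasp_force: 30.0
```

```bash
python3 -m creep '[0.0005,0.0135,0,0,0.0035,0.0275,0,0,0.0095,0.040,0,0,0.0175,0.0515,0,0,0.028,0.061,0,0,0.040,0.068,0,0,0.053,0.073,0,0,0.067,0.075,0,0,0.0805,0.074,0,0,0.094,0.0705,0,0]'; python3 -m creep '[0.013,-0.006,0,0,0.024,-0.0145,0,0,0.033,-0.0255,0,0,0.040,-0.0375,0,0,0.044,-0.0505,0,0,0.046,-0.0645,0,0,0.0445,-0.0785,0,0,0.0405,-0.092,0,0,0.034,-0.1045,0,0,0.0255,-0.115,0,0]'
```

```text
t: 24.0
ee_pos: [457.7, -271.8, 131.3]
orientation: [2.091, 2.344, -0.0]
ft_force: [1.2, -4.3, 3.8]
width: 24.3
grasp_force: 30.0
t: 24.83
ee_pos: [482.4, -387.6, 130.7]
orientation: [-2.092, -2.343, -0.001]
ft_force: [-1.2, 3.9, 5.9]
width: 24.0
grasp_force: 30.0
```

```bash
python3 -m creep '[-0.011,-0.009,0,0,-0.0235,-0.0155,0,0,-0.037,-0.0195,0,0,-0.0505,-0.0205,0,0,-0.0645,-0.019,0,0,-0.078,-0.0145,0,0,-0.090,-0.008,0,0,-0.1005,0.0015,0,0,-0.109,0.0125,0,0,-0.1155,0.025,0,0]'; python3 -m creep '[-0.0035,0.0135,0,0,-0.004,0.0275,0,0,-0.002,0.0415,0,0,0.0025,0.0545,0,0,0.010,0.0665,0,0,0.0195,0.0765,0,0,0.0305,0.085,0,0,0.0435,0.0905,0,0,0.057,0.094,0,0,0.071,0.094,0,0]';  python3 -m creep '[0.0135,-0.002,0,0,0.0265,-0.0075,0,0,0.0385,-0.015,0,0,0.0485,-0.0245,0,0,0.0565,-0.036,0,0,0.0615,-0.049,0,0,0.0645,-0.063,0,0,0.0645,-0.077,0,0,0.0615,-0.0905,0,0,0.056,-0.1035,0,0]'
```

```text
t: 25.67
ee_pos: [367.5, -362.2, 130.9]
orientation: [2.092, 2.341, 0.001]
ft_force: [10.1, 1.8, -1.2]
width: 24.5
grasp_force: 30.0
t: 26.5
ee_pos: [438.2, -267.5, 131.2]
orientation: [-2.091, -2.343, 0.002]
ft_force: [-1.4, -2.8, 7.7]
width: 23.9
grasp_force: 30.0
t: 27.33
ee_pos: [494.5, -371.7, 130.8]
orientation: [-2.091, -2.343, -0.001]
ft_force: [-1.7, 4.2, 6.3]
width: 24.2
grasp_force: 30.0
```

```bash
python3 -m creep '[-0.008,-0.0115,0,0,-0.018,-0.021,0,0,-0.0295,-0.0285,0,0,-0.0425,-0.0335,0,0,-0.0525,-0.0355,0,0,-0.0525,-0.0355,0,0,-0.0525,-0.0355,0,0]'; python3 -m creep '[0,0,0,0,0,0,0,0,0,0,0,0,0,0,0,0,0,0,0,0]' 0.7;  python3 -m creep '[0,0,0.01,0,0,0,0.03,0,0,0,0.06,0,0,0,0.09,0,0,0,0.12,0,-0.03,0.03,0.14,0,-0.06,0.07,0.15,0,-0.09,0.11,0.15,0,-0.12,0.15,0.15,0,-0.12,0.15,0.15,0]'; python3 -m creep '[0,0.04,0,0,0,0.08,0,0,0,0.12,0,0,0,0.16,0,0,0,0.2,0,0,0,0.24,0,0,0,0.24,0,0,0,0.24,0,0]'; python3 - <<'E'
from h import *
for n in("top","scene"):
    im,d,K,R,t=grab(n);W=cloud(d,K,R,t);hsv=cv2.cvtColor(im,cv2.COLOR_RGB2HSV);x,y,z=[W[...,i] for i in range(3)]
    T=W[...,:2]-[433,-335.8];X=T@[.112,-.994];Y=T@[.994,.112]
    org=(hsv[...,0]>5)&(hsv[...,0]<24)&(hsv[...,1]>100)
    o=org&(hsv[...,1]>120)&(abs(Y)<30)&(X<-50)&(X>-190)&(z<90)
    if o.sum()>10: p=np.polyfit(X[o],z[o],1);print(n,o.sum(),"X",np.percentile(X[o],[1,99]).round(),"Y",np.median(Y[o]).round(1),"slope",p[0].round(3),"z@-115",np.polyval(p,-115).round(1))
    k=org&(np.hypot(X,Y)<95)&(z>180)&(np.hypot(X,Y)>40); 
    if k.any(): print("knob",k.sum(),X[k].mean().round(1),Y[k].mean().round(1))
    hsv
    for nm,cx,cy,h in(("a",603,191,130),("b",555,47,130),("mug",345,345,88),("tin",631,-70,56)):
        q=(np.hypot(x-cx,y-cy)<70)&(abs(z-h)<12); print(nm,q.sum(),np.nanmean(W[q],0).round() if q.any() else 0)
cv2.imwrite("pics/end.png",im[120:440,120:560,::-1])
E
```

```text
t: 27.92
ee_pos: [440.8, -407.2, 130.8]
orientation: [-2.092, -2.342, 0.001]
ft_force: [-2.0, -0.4, 5.8]
width: 24.3
grasp_force: 30.0
t: 28.33
ee_pos: [442.4, -406.4, 130.3]
orientation: [-2.091, -2.344, -0.0]
ft_force: [0.3, -0.4, -0.0]
width: 54.2
grasp_force: 0.0
t: 29.17
ee_pos: [320.5, -254.3, 281.2]
orientation: [2.091, 2.344, 0.0]
ft_force: [0.2, 0.4, 0.3]
width: 61.3
grasp_force: 0.0
t: 29.83
ee_pos: [322.5, -14.5, 281.3]
orientation: [2.082, 2.351, 0.001]
ft_force: [-0.6, -0.8, -0.3]
width: 61.3
grasp_force: 0.0
top 267 X [-150.  -51.] Y 2.5 slope 0.095 z@-115 25.8
knob 91 64.8 1.0
a 93 [612. 199. 122.]
b 99 [561.  49. 122.]
mug 748 [345. 344.  86.]
tin 552 [631. -71.  54.]
scene 210 X [-148.  -70.] Y -1.5 slope 0.103 z@-115 28.9
knob 156 71.3 -6.9
a 9 [609. 179. 120.]
b 62 [556.  46. 123.]
mug 489 [341. 340.  86.]
tin 499 [629. -71.  54.]
```

View pics/end.png

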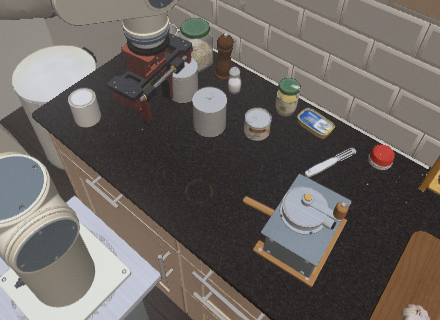

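The final picture shows the tray hanging with its handle to the front at about (258,207), the knob at the back at (341,211), and the canisters, mug and tin in place.

```bash
python3 -c "
from workcell import ticket
print(ticket.close_job())"
```

```text
the job is handed in; nothing more can be done
None
```

The job is handed in at about 30 s of the 72 s allowed, with no verdict returned. The tray hangs from the hooks with its handle to the front, confirmed by a tug test and the handle's position. The crank made two clockwise turns at about 2.6 s each, the knob is at the back, and the canisters, mug and tin are still in place.

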